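# Set up the fold-up recipe screen

### The job

Get the recipe screen on the bench ready for the cook: raise its stiff lid until it stands 60 degrees up from closed (to within about 5 degrees) and let go of it, so that it stays there. Then, with the lid standing at that angle, press the round key all the way down and let it come up, and after it the long bar key in the same way. Leave the square key alone, and do not push about or knock over the pestle, teaspoon, clay bowl and jar standing round the screen.

Things in the scene. Friction and masses are not known exactly. Their poses are not given: they have to be found in the camera images.
- player: Base of the fold-up recipe screen, fixed to the bench: white plastic slab 180 mm deep (x) by 240 mm wide (y), deck 36 mm above the bench, side walls to 51 mm; origin at the centre of its underside, x from the front edge (robot side) to the hinge at the back, z up. The lid covers it when closed.
- screen (a joint): Angle of the lid about its hinge, rad: 0 closed and level, 1.047 is 60 degrees, stop at 1.4. The hinge is stiff and the lid stays where it is left (about 7 N at the handle moves it).
- screen_hinge (a point): Point on the hinge axis, middle of the width, 80 mm behind the centre of the base and 58 mm above the bench. The axis lies along the base's y; the lid extends from it towards the front and opens upward.
- screen_grip (a point): Middle of the lid's handle: a round steel bar 10 mm thick, 100 mm long along the base's y, on two posts on the lid's upper face; its centre lies 135 mm from the hinge axis along the lid and 44 mm above the lid's mid-plane (33 mm free below the bar). z is square to the lid, x along the lid towards the hinge.
- screen_middle (a point): Centre of the lid panel; x along the lid towards the hinge, z square to it. A white panel 160 mm long from the hinge to its free front edge, 240 mm wide, 12 mm thick, with a dark display on its underside. At 60 degrees it leans over the deck, so an upright gripper over the keys would hit it: lean the tool back towards the robot, about 30 degrees.
- key_round (a joint): Travel of the round key, m: 0 up, 0.006 fully down; it springs back; 4.5 N presses it fully.
- key_square (a joint): Travel of the square key, m: as the round key.
- key_bar (a joint): Travel of the long bar key, m: as the round key.
- key_round_top (a point): Centre of the top of the round key, 34 mm across, white plastic. The three keys stand in a row along the base's y, 60 mm apart, in any order, 100 mm in front of the hinge axis; tops 47 mm above the bench and 11 mm above the deck, covered by the lid when closed. The axes are the base's.
- key_square_top (a point): Centre of the top of the square key, 28 by 28 mm, white plastic, in the same row.
- key_bar_top (a point): Centre of the top of the long bar key, 20 mm deep (x) by 46 mm wide (y), white plastic, in the same row.
- ulekan: Bystander: wooden pestle standing on its thick end, 56 mm across, 115 mm tall, beside the screen; origin under its centre.
- teaspoon: Bystander: steel teaspoon, 140 mm long, lying in front of the screen, bowl end to its +x, 8 mm thick at most; origin under its middle.
- clay_bowl: Bystander: clay bowl, 100 mm across, 45 mm tall, beside the screen; origin under its centre.
- sambal_jar: Bystander: glass jar, 70 mm across, 110 mm tall, behind the screen; origin under its centre.

How it is judged:
By the outcome, as a careful person would: the job done as asked, in the order asked, and still so for the second after the job is handed in, with the robot touching nothing.
It also fails if it takes over 51 s, if anything falls off the work surface, if the arm or the gripper's body presses on something with over 40 N, if the wrist force passes 120 N, or if a joint passes its speed limit or range.

### The arm

A 6-joint arm with a two-finger parallel gripper is mounted at the origin on the work surface. World frame = base frame: x ahead of the robot, y to its left, z up, the work surface at z = 0. Lengths are in m, angles in degrees, forces in N, time in s.
With the tool pointing down it reaches from about 0.4 to 0.825 m from the base axis. Payload 7 kg.
Tool frame: the origin (TCP) lies at the centre of the arm's flange, where the gripper is bolted on; the fingertips stand 178 mm ahead of it and the grasp point (between the pads) lies 159 mm ahead of it; z points along the fingers, y is the line along which they close (so a half turn about z gives the same grasp; the last joint's range is limited). The gripper opens to 88 mm and grips with 3 to 60 N. Pads are 19 mm wide; open, the fingers measure 130 mm over their backs; the gripper's body (78 mm by 193 mm) begins 47 mm behind the grasp point.
Start: joints at [80.048, 20.546, 0.682, 0, -70.136, -16.507], TCP at [0.301, 0.604, 0.405] pointing down, gripper open.
Joint ranges: [-176.03, 176.03], [-82.01, 121.73], [-58.28, 71.71], [-173.87, 95.51], [-174.79, -0.11], [-173.66, 173.66]. Speed limits (degrees/s): [136.94, 136.94, 172.46, 180, 180, 180].

### API

Orientations are given as [roll, pitch, yaw] about the fixed x, y, z axes, in that order (R = Rz(yaw) Ry(pitch) Rx(roll)).
In Python, from plant import telemetry, snapshot, workorder, nets gives the robot as it stands.
- The arm moves only by the shell command python3 -m creep 'ROWS'. ROWS is JSON, a list that holds one entry, the list of rows, each a list of 5 numbers: the shift along the tool's x, y, z normalised to -1 to 1, where 1 is 0.2 m, then the turn about the tool's z normalised to -1 to 1, where 1 is pi/2 rad, then the opening, from 0 (shut) to 1 (fully open). In form: [[[x, y, z, spin, hand], ...]]. A call has 1 to 8 rows; each row shifts and turns the commanded pose from where the row before left it, along the tool's axes as they then stand; what a row does not reach is not made up. A row lasts 1/12 s, in which the tool goes at most 41.7 mm and 7.16 degrees, less where a joint would pass 70% of its speed; a pose out of reach is approached as far as the arm can. A call with a number of a shift or a turn outside -1 to 1 is refused whole. A call with a gripper value outside its range is refused whole. The fingers move at their own pace and stop on an object; the grip force is fixed at half the most. Time passes only in rows, so rows that do not move let the fingers close. It gives the time, the measured TCP pose, the force, the opening and the grip force at its end, in the units of the state.
- telemetry.get_obs(): the state, without advancing time (a new reading comes with each control period).
- snapshot(name): name is "scene" or "side" or "wrist"; returns a dict with "frame" (480x640x3 uint8, red, green, blue), "fx", "fy", "cx", "cy" (pixels), "rvec" (rotation vector, rad) and "tvec" (3), from world to camera coordinates, as OpenCV has them; the wrist camera has in their place "mount" (4x4, takes a point from camera to tool coordinates, whose origin is the TCP and whose axes are the flange's). Camera axes: x right, y down, z forward; pixel columns grow to the right and rows downward; lengths in m; the calibration is good to about 2 mm. The wrist camera is an equidistant fisheye: a pixel r from the principal point sees the ray r / f radians off the axis. A picture is of the moment at which its call begins: read the wrist's pose just before it. There is no depth.
- workorder.close_job(): hands the job in; it is judged then, once.
Trained networks look in a picture, given as the dict that the camera call returned (one of the last four; its "shot" number tells which), for a name from the list of things; names that differ only in an ending like _2 or _b are one class to them, and where a whole thing is asked for, a point or a joint stands for the part that bears it (a point fixed in the world has none). Each returns a list of dicts, best first, with "confidence" (0 to 1); they miss things now and then, are a little off and sometimes report something else, mostly with a low value. They report only what shows in the picture. A call takes as long as a camera call.
- nets.find_in(picture, query): "uv" ([column, row] in pixels, amid what is visible of it).
- nets.masks_of(picture, query): "region" (480x640 bool, what is visible of it) and "uv" ([column, row] in pixels, amid what is visible of it).
- nets.landmark_of(picture, query): "uv" ([column, row] in pixels: a listed point, or the origin of a listed thing).
The state is a dict: "clock": time; "joint_pos": joint angles; "qvel": joint speeds; "tau": joint torques, N m; "tool_pos": TCP position; "orientation": TCP orientation; "force": force on the tool from outside, world axes, zero at the start; "moment": the same for the moment, N m; "opening": finger opening in m; "gripper_force": force on a finger pad.
Only numpy, scipy, OpenCV 4.12 (cv2) and the standard library are available. Lean on these libraries where they do the work, as an engineer would, in place of code of your own. Each camera call takes 0.05 s, during which the arm holds its last target. There are 200 camera calls.

## Working session

There is one attempt and no reset: what is moved stays moved. The work goes in short steps, Python scripts to look and compute and a shell command to move; the robot and the scene stay as the last step left them, time stands still between calls to the robot, and variables do not carry over. Pictures are saved under pics/ and viewed, at most 10 in all, crops included, and the job is handed in when it is done.

```bash
mkdir -p pics; ls; cat > h.py <<'E'
import numpy as np, cv2
from scipy.spatial.transform import Rotation as R
from plant import telemetry, snapshot, nets
def cam(p):
    Rm=cv2.Rodrigues(np.array(p['rvec'],float))[0]; t=np.array(p['tvec'],float).ravel()
    return Rm,t
def proj(p,X):
    Rm,t=cam(p); c=Rm@np.asarray(X,float)+t
    return np.array([p['fx']*c[0]/c[2]+p['cx'],p['fy']*c[1]/c[2]+p['cy']])
def onz(p,uv,z):
    Rm,t=cam(p); d=Rm.T@np.array([(uv[0]-p['cx'])/p['fx'],(uv[1]-p['cy'])/p['fy'],1]); o=-Rm.T@t
    return o+d*(z-o[2])/d[2]
def save(p,n): cv2.imwrite('pics/'+n,p['frame'][:,:,::-1])
E
python3 - <<'E'
from h import *
print(telemetry.get_obs())
for n in ('scene','side'):
    p=snapshot(n); save(p,n+'1.png'); Rm,t=cam(p); print(n,-Rm.T@t)
    for q,z in (('player',0),('screen_hinge',.058),('screen_grip',.108),('screen_middle',.058),('ulekan',0),('teaspoon',0),('clay_bowl',0),('sambal_jar',0)):
        for r in nets.landmark_of(p,q)[:2]: print(q,np.round(r['uv']),round(r['confidence'],2),onz(p,r['uv'],z).round(3))
E
```

```text
pics
{'clock': 0.0, 'joint_pos': array([ 8.00485276e+01,  2.05921027e+01,  6.33999345e-01, -2.18712883e-02,
       -7.01371089e+01, -1.65076723e+01]), 'qvel': array([-0.0318497 , -0.08081503,  0.07519519, -0.02531072, -0.00669852,
       -0.04841465]), 'tau': array([ 4.02722644e-04, -5.82715666e+01,  2.93050128e+01,  6.99698657e+00,
        6.86248895e-03, -1.65653405e-04]), 'tool_pos': array([0.30065256, 0.60412277, 0.40371112]), 'orientation': array([ 1.79902870e+02, -7.34393080e-03, -2.64665868e+01]), 'force': array([0.84677942, 0.57835605, 0.0872427 ]), 'moment': array([-0.01456894, -0.02058461, -0.02810169]), 'gripper_force': 0.0, 'opening': 0.08796741039555227}
scene [0.91254894 0.62061168 0.4857337 ]
player [318. 263.] 0.61 [ 0.579 -0.003  0.   ]
screen_hinge [274. 244.] 0.74 [ 0.66  -0.02   0.058]
screen_grip [337. 197.] 0.92 [ 0.517 -0.043  0.108]
screen_middle [315. 227.] 0.73 [ 0.567 -0.039  0.058]
teaspoon [386. 250.] 0.77 [0.438 0.022 0.   ]
teaspoon [336. 196.] 0.52 [ 0.401 -0.24   0.   ]
clay_bowl [328. 348.] 0.82 [0.673 0.202 0.   ]
sambal_jar [237. 277.] 0.9 [ 0.732 -0.033  0.   ]
side [0.11527577 0.51556851 0.49476892]
player [360. 289.] 0.65 [ 0.577 -0.001 -0.   ]
screen_hinge [336. 240.] 0.85 [ 0.653 -0.017  0.058]
screen_hinge [227. 316.] 0.61 [0.608 0.239 0.058]
screen_grip [376. 225.] 0.88 [ 0.581 -0.038  0.108]
screen_grip [397. 260.] 0.36 [0.489 0.021 0.108]
screen_middle [361. 243.] 0.74 [ 0.616 -0.042  0.058]
screen_middle [462. 271.] 0.35 [ 0.446 -0.091  0.058]
ulekan [463. 270.] 0.73 [ 0.491 -0.175  0.   ]
teaspoon [418. 335.] 0.82 [0.439 0.022 0.   ]
clay_bowl [224. 313.] 0.71 [0.682 0.201 0.   ]
clay_bowl [420. 334.] 0.41 [0.439 0.017 0.   ]
sambal_jar [313. 246.] 0.89 [ 0.737 -0.038  0.   ]
sambal_jar [462. 269.] 0.48 [ 0.494 -0.175  0.   ]
```

View pics/scene1.png

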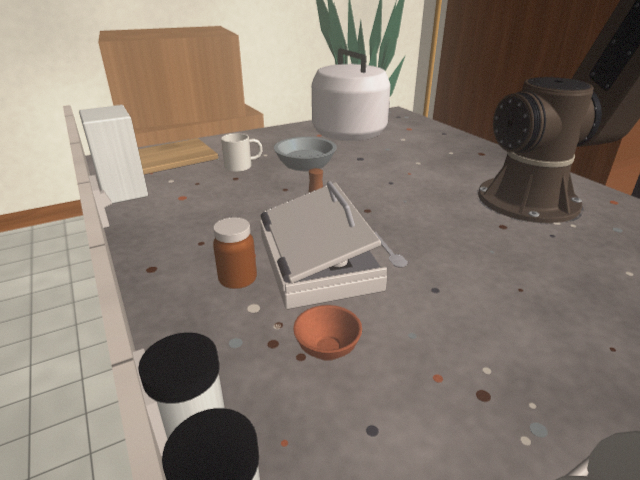

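View pics/side1.png

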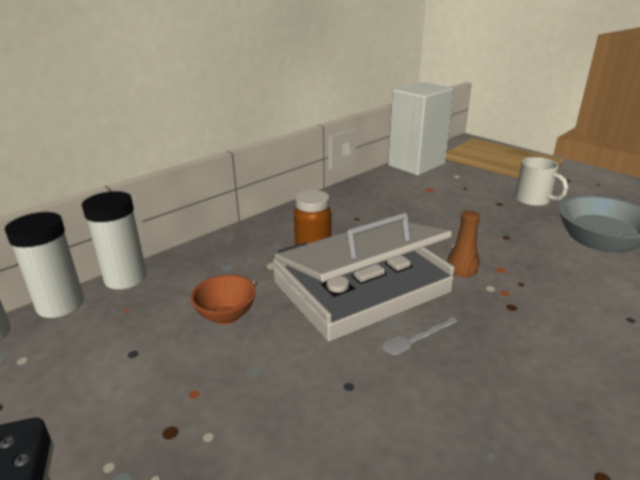

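```bash
cat >> h.py <<'E'
def tri(ps,uvs):
    P=[np.array([[p['fx'],0,p['cx']],[0,p['fy'],p['cy']],[0,0,1.]])@np.c_[cam(p)[0],cam(p)[1]] for p in ps]
    X=cv2.triangulatePoints(P[0],P[1],np.array(uvs[0],float),np.array(uvs[1],float)).ravel(); return X[:3]/X[3]
def both(qs):
    ps=[snapshot('scene'),snapshot('side')]; o={}
    for q in qs:
        r=[nets.landmark_of(p,q) for p in ps]
        if all(r):
            X=tri(ps,[x[0]['uv'] for x in r]); o[q]=X
            print(q,X.round(4),[round(x[0]['confidence'],2) for x in r],[np.round(proj(p,X)-x[0]['uv'],1) for p,x in zip(ps,r)])
    return ps,o
E
python3 - <<'E'
from h import *
both(['player','screen_hinge','screen_grip','screen_middle','key_round_top','key_square_top','key_bar_top'])
both(['player','screen_hinge','screen_grip','screen_middle'])
E
```

```text
player [ 0.5769 -0.0022  0.0042] [0.59, 0.58] [array([-0.3, -0.7]), array([-0.3,  0.7])]
screen_hinge [ 0.6608 -0.0244  0.0547] [0.59, 0.88] [array([0.7, 1.8]), array([ 0.5, -1.5])]
screen_grip [0.5452 0.0036 0.1345] [0.6, 0.87] [array([-0.5, -1.4]), array([-0.4,  1.3])]
screen_middle [ 0.5841 -0.0032  0.0804] [0.92, 0.6] [array([-0.5, -1.3]), array([-0.4,  1.1])]
key_round_top [0.5746 0.0663 0.0528] [0.43, 0.64] [array([0.4, 0.8]), array([ 0.3, -0.7])]
player [ 0.5816 -0.0053 -0.004 ] [0.59, 0.82] [array([-0.5, -1.3]), array([-0.5,  1.1])]
screen_hinge [ 0.6582 -0.023   0.0522] [0.58, 0.8] [array([0.2, 0.4]), array([ 0.1, -0.4])]
screen_grip [0.541  0.0063 0.1404] [0.93, 0.61] [array([0.3, 0.7]), array([ 0.2, -0.7])]
screen_middle [ 0.5801 -0.0068  0.0806] [0.98, 0.86] [array([-1.1, -2.9]), array([-1. ,  2.6])]
```

The lid already stands part open, about 16°. In the scene image the handle is at about (342,205). In the side image the keys run round (338,285), bar (369,272), square (399,262) from left to right. The spoon (420,335) lies in front, and the pestle (465,260) is at the −y side. Next I'll fit the pose and opening angle from several pictures.

```bash
cat >> h.py <<'E'
from scipy.optimize import least_squares
def model(v,order=(60,0,-60)):
    x,y,w,th=v; c,s=np.cos(th),np.sin(th)
    L=lambda a,n:(80-a*c+n*s,0,58+a*s+n*c)   # a along lid from hinge, n above mid-plane
    b={'player':(0,0,0),'screen_hinge':(80,0,58),'screen_grip':L(135,44),'screen_middle':L(80,0),
       'key_round_top':(-20,order[0],47),'key_bar_top':(-20,order[1],47),'key_square_top':(-20,order[2],47)}
    Rz=R.from_euler('z',w).as_matrix()
    return {k:Rz@(np.array(q)/1000)+[x,y,0] for k,q in b.items()}
def fit(n=4,v0=(.58,-.003,-.24,.28)):
    obs=[]
    for i in range(n):
        for cn in ('scene','side'):
            p=snapshot(cn)
            for q in model(v0):
                r=nets.landmark_of(p,q)
                if r and r[0]['confidence']>.4: obs.append((p,q,np.array(r[0]['uv'])))
    f=lambda v:np.concatenate([proj(p,model(v)[q])-u for p,q,u in obs])
    s=least_squares(f,v0,loss='soft_l1',f_scale=2)
    cov=np.linalg.inv(s.jac.T@s.jac)
    res=f(s.x).reshape(-1,2); 
    for q in model(v0):
        rr=[r for r,o in zip(res,obs) if o[1]==q]
        if rr: print(q,len(rr),np.median(rr,0).round(1))
    print('pose',s.x.round(4),'deg',np.degrees(s.x[2:]).round(2),'sd',np.sqrt(np.diag(cov)).round(4)*2)
    return s.x
E
python3 - <<'E'
from h import *
v=fit()
for k,q in model(v).items(): print(k,q.round(4))
o=telemetry.get_obs(); T=R.from_euler('xyz',o['orientation'],degrees=True).as_matrix()
g=model(v)['screen_grip']
print('shift tool', T.T@(g+[0,0,.24]-o['tool_pos']), o['clock'])
E
```

```text
player 8 [ 0.5 -0.6]
screen_hinge 7 [ 0.8 -0.2]
screen_grip 8 [-0.7 -0.3]
screen_middle 8 [-0.1 -0.5]
key_round_top 8 [-0.4  1.2]
key_bar_top 4 [0.5 0.9]
key_square_top 4 [-1.5  0.5]
pose [ 0.5791 -0.0042 -0.2149  0.3027] deg [-12.31  17.34] sd [0.0008 0.001  0.0174 0.0098]
player [ 0.5791 -0.0042  0.    ]
screen_hinge [ 0.6573 -0.0213  0.058 ]
screen_grip [0.5442 0.0034 0.1402]
screen_middle [ 0.5827 -0.005   0.0818]
key_round_top [0.5724 0.0586 0.047 ]
key_bar_top [0.5596 0.     0.047 ]
key_square_top [ 0.5468 -0.0586  0.047 ]
shift tool [0.48569325 0.42949985 0.02440661] 5.4
```

```bash
python3 -m creep '[[[0.14,0.13,0,0,1],[0.14,0.13,0,0,1],[0.14,0.13,0,0,1],[0.14,0.13,0,0,1],[0.14,0.13,0,0,1],[0.14,0.13,0,0,1],[0.14,0.13,0,0,1],[0.14,0.13,0,0,1]]]'
```

```text
clock: 6.07
tool_pos: [0.4088, 0.3164, 0.405]
orientation: [-180.0, -0.0, -26.4]
force: [1.1, -0.6, 0.1]
opening: 0.0876
gripper_force: 0.0
```

```bash
python3 -m creep '[[[0.14,0.13,0,0,1],[0.14,0.13,0,0,1],[0.14,0.13,0,0,1],[0.14,0.13,0,0,1],[0.14,0.13,0,0,1],[0.14,0.13,0,0,1],[0,0,0,0.079,1],[0,0,0,0.079,1]]]'; python3 -c "
from plant import telemetry as t;o=t.get_obs();print(o['joint_pos'])"
```

```text
clock: 6.73
tool_pos: [0.49, 0.1014, 0.4048]
orientation: [-180.0, -0.0, -41.2]
force: [0.1, -0.0, 0.5]
opening: 0.088
gripper_force: 0.0
[ 3.42340682e+01  3.92498956e+00 -2.08496961e+01  5.78030034e-03
 -6.52120701e+01  1.45827197e+01]
```

```bash
python3 -m creep '[[[0,0,0,0.0795,1],[0,0,0,0.0795,1],[0,0,0,0.0795,1],[0,0,0,0.0795,1],[0,0,0,0.0795,1],[0,0,0,0.0795,1],[0,0,0,0.0795,1],[0,0,0,0.0795,1]]]'; cat >> h.py <<'E'
def st():
    o=telemetry.get_obs(); T=R.from_euler('xyz',o['orientation'],degrees=True).as_matrix(); return o,T,np.array(o['tool_pos'])
def go(target):
    o,T,t=st(); d=T.T@(np.array(target)-t); print('clock',o['clock'],'pos',t.round(4),'rpy',o['orientation'].round(2),'F',o['force'].round(1),'j',o['joint_pos'].round(1),'units total',(d/.2).round(3),'rows>=',np.linalg.norm(d)/.0417)
E
python3 -c "
from h import *
go([.5442,.0034,.345])"
```

```text
clock: 7.4
tool_pos: [0.4895, 0.1037, 0.4048]
orientation: [-180.0, 0.0, -98.3]
force: [0.3, 1.0, 0.7]
opening: 0.0877
gripper_force: 0.0
clock 7.4 pos [0.4895 0.1037 0.4048] rpy [-1.7999e+02  1.0000e-02 -9.8280e+01] F [0.3 1.  0.7] j [ 34.5   3.9 -20.9   0.  -65.2 -42.8] units total [ 0.457 -0.343  0.299] rows>= 3.0922107067198286
```

```bash
python3 -m creep '[[[0.114,-0.086,0.05,0,1],[0.114,-0.086,0.06,0,1],[0.114,-0.086,0.06,0,1],[0.115,-0.085,0.06,0,1],[0,0,0.06,0.022,1],[0,0,0,0.022,1]]]'; python3 -c "
from h import *
p=snapshot('wrist'); save(p,'w1.png')
go([.5442,.0034,.305])"
```

```text
clock: 7.9
tool_pos: [0.5446, 0.0021, 0.3439]
orientation: [179.8, -0.1, -102.1]
force: [-0.3, -0.5, -0.2]
opening: 0.0875
gripper_force: 0.0
clock 7.95 pos [0.5447 0.0027 0.3451] rpy [ 1.7985e+02 -8.0000e-02 -1.0223e+02] F [ 0.6 -0.5 -0.3] j [ 20.9  11.1 -20.6  -0.  -58.4 -33.1] units total [-0.003  0.003  0.2  ] rows>= 0.961388888936005
```

View pics/w1.png

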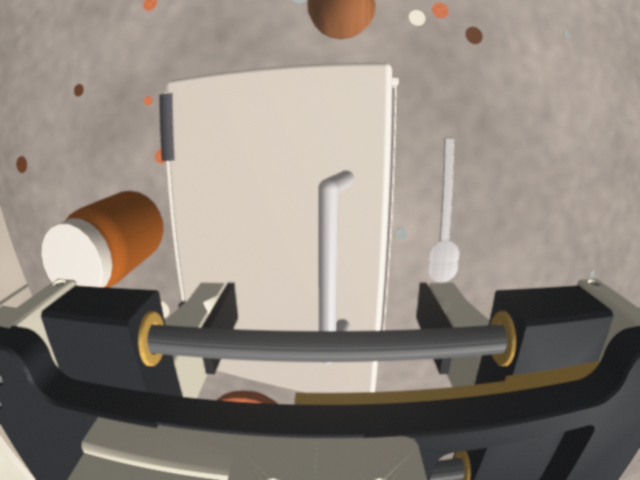

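The wrist view shows the bar (330,250) centred between the fingers and square to the closing line. I'll go down and close.

```bash
python3 -m creep '[[[0,0,0.1,0,1],[0,0,0.1,0,1],[0,0,0,0,0],[0,0,0,0,0],[0,0,0,0,0],[0,0,0,0,0],[0,0,0,0,0],[0,0,0,0,0]]]'; python3 - <<'E'
from h import *
o,T,t=st(); print(t,o['force'],o['opening'],o['gripper_force'])
v=np.array([.5791,-.0042,-.2149,.3027])
g0=model(v)['screen_grip']
prev=g0
for d in (20,25,30,35,40,45,50,55,60,62):
    w=v.copy(); w[3]=np.radians(d); g=model(w)['screen_grip']; print(d,'units',(T.T@(g-prev)/.2).round(3)); prev=g
E
```

```text
clock: 8.62
tool_pos: [0.5451, 0.0039, 0.3076]
orientation: [-179.9, 0.0, -101.9]
force: [0.5, 0.8, 0.1]
opening: 0.053
gripper_force: 0.0
[0.5450617  0.00389579 0.30758994] [0.52791364 0.78439845 0.1493508 ] 0.05299151048256671 0.0
20 units [ 0.    -0.02  -0.026]
25 units [ 0.    -0.04  -0.047]
30 units [ 0.    -0.044 -0.043]
35 units [ 0.    -0.048 -0.039]
40 units [ 0.    -0.051 -0.035]
45 units [ 0.    -0.054 -0.03 ]
50 units [ 0.    -0.056 -0.026]
55 units [ 0.    -0.058 -0.021]
60 units [ 0.    -0.06  -0.015]
62 units [ 0.    -0.024 -0.005]
```

```bash
python3 -m creep '[[[0,0,0,0,0],[0,0,0,0,0],[0,0,0,0,0],[0,0,0,0,0],[0,0,0,0,0],[0,0,0,0,0],[0,0,0,0,0],[0,0,0,0,0]]]'
```

```text
clock: 9.28
tool_pos: [0.5443, 0.0038, 0.3065]
orientation: [179.9, -0.0, -101.9]
force: [-4.4, 2.3, 3.2]
opening: 0.0092
gripper_force: 30.0
```

Gripped at 9.2 mm opening with 30 N. Now I'll raise along the arc.

```bash
python3 -m creep '[[[0,-0.02,-0.026,0,0],[0,-0.04,-0.047,0,0],[0,-0.044,-0.043,0,0],[0,-0.048,-0.039,0,0],[0,0,0,0,0]]]'; python3 - <<'E'
from h import *
o,T,t=st(); print(t,o['force'].round(1),o['opening'])
E
```

```text
clock: 9.7
tool_pos: [0.5735, -0.0025, 0.3383]
orientation: [179.7, -0.1, -101.9]
force: [-14.7, 5.4, 17.5]
opening: 0.0087
gripper_force: 30.0
[ 0.57352431 -0.00248308  0.33832499] [-14.7   5.4  17.5] 0.008729624383156345
```

```bash
python3 -m creep '[[[0,0.009,-0.012,0,0],[0,-0.045,-0.036,0,0],[0,-0.052,-0.032,0,0],[0,0,0,0,0]]]'; python3 - <<'E'
from h import *
fit(1,(.5791,-.0042,-.2149,.78)); print(st()[0]['force'].round(1),st()[0]['clock'])
E
```

```text
clock: 10.03
tool_pos: [0.5923, -0.0065, 0.3523]
orientation: [179.8, -0.1, -101.9]
force: [1.2, -2.0, -7.2]
opening: 0.0091
gripper_force: 30.0
player 2 [1.3 1.1]
screen_hinge 2 [-1.1 -0.6]
screen_grip 2 [-0.2  0.1]
screen_middle 2 [-0.5 -0.1]
key_round_top 2 [-0.5 -0.1]
key_bar_top 2 [ 0.5 -0.5]
key_square_top 1 [-2.7  0.5]
pose [ 0.5805 -0.0031 -0.2221  0.7604] deg [-12.72  43.57] sd [0.0016 0.0016 0.036  0.021 ]
[  6.7  -5.  -14.2] 10.8333
```

```bash
python3 -m creep '[[[0,-0.040,-0.014,0,0],[0,-0.035,-0.017,0,0],[0,-0.03,-0.011,0,0],[0,-0.028,-0.010,0,0],[0,-0.03,-0.008,0,0],[0,-0.03,-0.007,0,0],[0,0,0,0,0]]]'; python3 - <<'E'
from h import *
v=fit(1,(.5791,-.0042,-.2149,1.02)); print(st()[0]['force'].round(1),st()[0]['clock'],st()[2])
p=snapshot('side'); cv2.imwrite('pics/s2.png',p['frame'][100:380,200:520,::-1].repeat(2,0).repeat(2,1))
E
```

```text
clock: 11.42
tool_pos: [0.6291, -0.0146, 0.3674]
orientation: [179.9, -0.1, -101.9]
force: [-4.9, -2.3, -0.1]
opening: 0.0089
gripper_force: 30.0
player 2 [ 1.  -1.4]
screen_hinge 2 [-0.1 -2.3]
screen_grip 2 [-0.  -0.5]
screen_middle 2 [0.2 0.1]
key_round_top 2 [-1.8  0.3]
key_bar_top 2 [1.2 0.1]
key_square_top 2 [-2.2  0. ]
pose [ 0.5797 -0.0054 -0.2067  1.0514] deg [-11.84  60.24] sd [0.0016 0.0016 0.0298 0.0224]
[-4.8 -3.  -1.6] 12.2167 [ 0.62884587 -0.0145911   0.36746856]
```

View pics/s2.png

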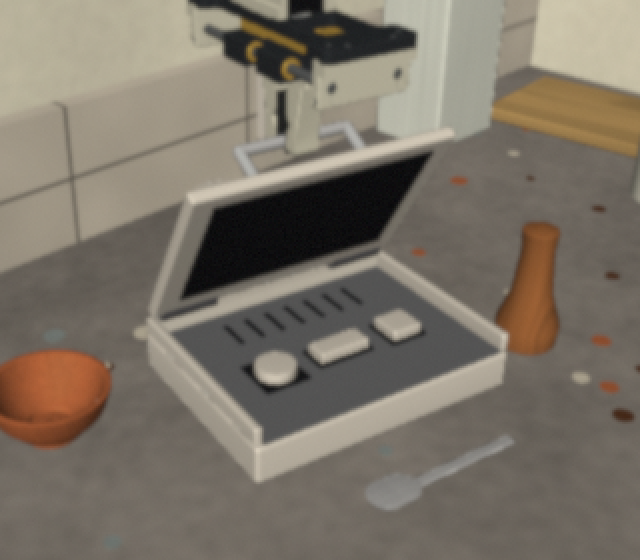

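The side crop shows the lid standing at about 60°, with round (275,365), bar (340,345) and square (398,325) all clear on the deck. I'll release with a small opening, then rise.

```bash
python3 -m creep '[[[0,0,0,0,0.2],[0,0,0,0,0.2],[0,0,0,0,0.2],[0,0,-0.1,0,0.2],[0,0,-0.2,0,0.2],[0,0,-0.2,0,0.2],[0,0,-0.2,0,0],[0,0,-0.2,0,0]]]'; python3 - <<'E'
from h import *
fit(1,(.5791,-.0042,-.2149,1.02)); go((0.6,0,.5))
E
```

```text
clock: 12.93
tool_pos: [0.6294, -0.014, 0.5499]
orientation: [-179.9, 0.0, -101.9]
force: [1.8, 0.7, -0.6]
opening: 0.0092
gripper_force: 0.0
player 2 [ 0.2 -1. ]
screen_hinge 2 [ 1.2 -0.5]
screen_grip 2 [0.3 0.2]
screen_middle 2 [-1.   1.1]
key_round_top 2 [0.  1.6]
key_bar_top 2 [-1.9 -1.9]
key_square_top 2 [ -0.  -19.7]
pose [ 0.5814 -0.0057 -0.1967  1.0259] deg [-11.27  58.78] sd [0.0016 0.0018 0.029  0.0216]
clock 13.7333 pos [ 0.6297 -0.0141  0.5469] rpy [ 1.7999e+02 -1.0000e-02 -1.0188e+02] F [-1.  -0.3 -0.2] j [ 16.4  13.3   8.6   0.  -85.4 -28.3] units total [-0.038  0.16   0.234] rows>= 1.372380953325984
```

The lid holds at about 59–60°. The rows have no tilt command, so I'll find out whether pushing past the reach limit, high up in free space, leaves the tool leaning.

```bash
python3 -m creep '[[[0,0,-0.2,0,0],[0,0,-0.2,0,0],[0,0,-0.2,0,0],[0,0,-0.2,0,0],[0,0,-0.2,0,0],[0,0,-0.2,0,0],[0,0,-0.2,0,0],[0,0,-0.2,0,0]]]'; python3 -c "
from h import *
go([.6,0,.5])"
```

```text
clock: 14.4
tool_pos: [0.6278, -0.0146, 0.856]
orientation: [-179.7, 0.1, -101.9]
force: [1.6, 1.4, 2.8]
opening: 0.0002
gripper_force: 0.0
clock 14.4 pos [ 0.6278 -0.0146  0.856 ] rpy [-1.7971e+02  9.0000e-02 -1.0192e+02] F [1.6 1.4 2.8] j [ 1.650e+01  2.490e+01  6.710e+01  1.000e-01 -1.319e+02 -2.830e+01] units total [-0.04   0.16   1.779] rows>= 8.570798229650697
```

```bash
python3 -m creep '[[[0,0,-0.2,0,0],[0,0,-0.2,0,0],[0,0,-0.2,0,0],[0,0,-0.2,0,0]]]'; python3 -c "
from h import *
go([.6,0,.5])"
```

```text
clock: 14.73
tool_pos: [0.5557, -0.0094, 0.9238]
orientation: [-175.8, -0.0, -101.9]
force: [-0.4, -0.2, 0.4]
opening: 0.0003
gripper_force: 0.0
clock 14.7333 pos [ 0.5557 -0.0094  0.9238] rpy [-1.7577e+02 -2.0000e-02 -1.0193e+02] F [-0.4 -0.2  0.4] j [  20.1   21.4   71.7    3.3 -136.7  -29.5] units total [-0.093 -0.05   2.128] rows>= 10.219984250128583
```

```bash
python3 -m creep '[[[0,0,-0.2,0,0],[0,0,-0.2,0,0],[0,0,-0.2,0,0],[0,0,-0.2,0,0]]]'; python3 -c "
from h import *
o,T,t=st(); print(T[:,2]);go([.6,0,.5])"
```

```text
clock: 15.07
tool_pos: [0.4739, -0.0023, 0.9782]
orientation: [-171.6, -0.2, -101.9]
force: [-0.3, 0.4, -0.8]
opening: 0.0006
gripper_force: 0.0
[ 0.14236681 -0.0330256  -0.98926286]
clock 15.0667 pos [ 0.4739 -0.0023  0.9782] rpy [-1.716e+02 -1.700e-01 -1.019e+02] F [-0.3  0.4 -0.8] j [  25.8   15.9   71.7    8.  -139.   -31.3] units total [-0.148 -0.258  2.455] rows>= 11.859601198229715
```

Pushing past the limit does lean the tool the right way (8.5°), and the lean stays. I'll push on radially.

```bash
python3 -m creep '[[[0,-0.14,-0.15,0,0],[0,-0.14,-0.15,0,0],[0,-0.14,-0.15,0,0],[0,-0.14,-0.15,0,0]]]'; python3 -c "
from h import *
o,T,t=st(); print(T[:,2]);go([.6,0,.5])
print(snapshot('wrist')['mount'])"
```

```text
clock: 15.4
tool_pos: [0.4916, -0.0127, 0.9837]
orientation: [-166.5, -0.7, -101.9]
force: [0.1, -0.0, -0.9]
opening: 0.0003
gripper_force: 0.0
[ 0.22639777 -0.05929454 -0.97222848]
clock 15.4 pos [ 0.4916 -0.0127  0.9837] rpy [-166.48   -0.66 -101.95] F [ 0.1 -0.  -0.9] j [  24.8   16.6   71.7   11.9 -133.9  -27.5] units total [-0.202  0.062  2.47 ] rows>= 11.891232659305167
[[-8.18738963e-06 -9.54425858e-01 -2.98448123e-01  8.11513296e-02]
 [ 9.99999996e-01 -3.60155890e-05  8.77432887e-05  3.28660578e-04]
 [-9.44932485e-05 -2.98448120e-01  9.54425854e-01  2.09675942e-02]
 [ 0.00000000e+00  0.00000000e+00  0.00000000e+00  1.00000000e+00]]
```

```bash
python3 -m creep '[[[0,-0.14,-0.15,0,0],[0,-0.14,-0.15,0,0],[0,-0.14,-0.15,0,0],[0,-0.14,-0.15,0,0],[0,-0.14,-0.15,0,0],[0,-0.14,-0.15,0,0],[0,-0.13,-0.15,0,0],[0,-0.13,-0.15,0,0]]]'; python3 -c "
from h import *
o,T,t=st(); print(T[:,2]);go([.6,0,.5])"
```

```text
clock: 16.12
tool_pos: [0.482, -0.0197, 1.0215]
orientation: [-155.1, -1.5, -102.3]
force: [0.0, 0.0, 0.2]
opening: 0.0004
gripper_force: 0.0
[ 0.40671522 -0.11246251 -0.90660626]
clock 16.1167 pos [ 0.482  -0.0197  1.0215] rpy [-155.08   -1.49 -102.26] F [0.  0.  0.2] j [  27.    15.2   71.7   20.5 -125.7  -23.9] units total [-0.289  0.592  2.593] rows>= 12.83206070549538
```

Lean is 25°, and direction −15° matches the base yaw. Now I'll spin about the tool z to put the slim side of the body, and the camera, towards the robot.

```bash
python3 -m creep '[[[0,0,0.12,0.0795,0],[0,0,0.2,0.0795,0],[0,0,0.2,0.0795,0],[0,0,0.2,0.0795,0],[0,0,0.2,0.0795,0],[0,0,0,0.0795,0],[0,0,0,0.0795,0],[0,0,0,0.0795,0]]]'; python3 -m creep '[[[0,0,0,0.0795,0],[0,0,0,0.0795,0],[0,0,0,0.0795,0],[0,0,0,0.0795,0],[0,0,0,0.046,0]]]'; cat >> h.py <<'E'
V=np.array([.5798,-.0045,-.2125,1.04])
def key(k,up,off=.0086,v=V):
    o,T,t=st(); m=model(v); bx=R.from_euler('z',v[2]).as_matrix()[:,0]
    tip=m[k]+bx*off+[0,0,up+.004]; print('z',T[:,2].round(3),'y',T[:,1].round(3)); go(tip-.178*T[:,2])
E
python3 -c "
from h import *
key('key_round_top',.05)"
```

```text
clock: 16.78
tool_pos: [0.5534, -0.0392, 0.864]
orientation: [-163.9, 19.3, -154.6]
force: [-0.7, -0.3, 0.7]
opening: 0.0003
gripper_force: 0.0
clock: 17.2
tool_pos: [0.5533, -0.0389, 0.8648]
orientation: [-177.5, 24.8, 170.4]
force: [1.1, -0.6, -0.2]
opening: 0.0004
gripper_force: 0.0
z [ 0.407 -0.113 -0.907] y [ 0.184  0.982 -0.04 ]
clock 17.2 pos [ 0.5533 -0.0389  0.8648] rpy [-177.5    24.84  170.42] F [ 1.1 -0.6 -0.2] j [  21.2    3.7   29.7   14.7  -95.4 -117.2] units total [1.551 0.646 2.575] rows>= 14.747935557478533
```

```bash
python3 -c "
from h import *
key('key_round_top',.22,-.05)
key('key_round_top',.05,-.02)"
```

```text
z [ 0.407 -0.113 -0.907] y [ 0.184  0.982 -0.04 ]
clock 17.2 pos [ 0.5533 -0.0389  0.8648] rpy [-177.5    24.84  170.42] F [ 1.1 -0.6 -0.2] j [  21.2    3.7   29.7   14.7  -95.4 -117.2] units total [1.46  0.62  1.681] rows>= 11.084960792060937
z [ 0.407 -0.113 -0.907] y [ 0.184  0.982 -0.04 ]
clock 17.2 pos [ 0.5533 -0.0389  0.8648] rpy [-177.5    24.84  170.42] F [ 1.1 -0.6 -0.2] j [  21.2    3.7   29.7   14.7  -95.4 -117.2] units total [1.681 0.65  2.515] rows>= 14.839171804538598
```

```bash
python3 -m creep '[[[0.122,0.052,0.14,0,0],[0.122,0.052,0.14,0,0],[0.122,0.052,0.14,0,0],[0.122,0.052,0.14,0,0],[0.122,0.052,0.14,0,0],[0.122,0.052,0.14,0,0],[0.122,0.052,0.14,0,0],[0.122,0.052,0.14,0,0]]]'; python3 -m creep '[[[0.122,0.052,0.14,0,0],[0.122,0.052,0.14,0,0],[0.122,0.052,0.14,0,0],[0.122,0.052,0.14,0,0],[0.055,0.008,0.2,0,0],[0.055,0.008,0.2,0,0],[0.055,0.007,0.2,0,0],[0.055,0.007,0.2,0,0]]]'; python3 -c "
from h import *
p=snapshot('wrist'); save(p,'w2.png')
o,T,t=st();M=np.array(p['mount'])
def pw(X):
    c=(np.linalg.inv(M)@np.r_[T.T@(np.array(X)-t),1])[:3]; th=np.arctan2(np.hypot(c[0],c[1]),c[2]); e=c[:2]/np.hypot(c[0],c[1])
    return np.array([p['cx']+p['fx']*th*e[0],p['cy']+p['fy']*th*e[1]])
m=model(V)
for k in ('key_round_top','key_bar_top','key_square_top'):
    r=nets.landmark_of(p,k)[:2]; print(k,pw(m[k]).round(1),[(np.round(x['uv'],1),round(x['confidence'],2)) for x in r])
    print('px/mm',(pw(m[k]+[.01,0,0])-pw(m[k])).round(1),(pw(m[k]+[0,.01,0])-pw(m[k])).round(1))
print('tip',pw(t+T@[0,0,.178]))
key('key_round_top',.03)
s=snapshot('side'); cv2.imwrite('pics/s3.png',s['frame'][100:380,200:520,::-1].repeat(2,0).repeat(2,1))
"
```

```text
clock: 17.87
tool_pos: [0.4832, 0.0462, 0.5748]
orientation: [-177.4, 24.8, 170.9]
force: [0.5, 0.9, 0.2]
opening: 0.0005
gripper_force: 0.0
clock: 18.53
tool_pos: [0.4848, 0.0739, 0.2868]
orientation: [-177.5, 22.3, 172.0]
force: [0.9, 0.2, 1.1]
opening: 0.0005
gripper_force: 0.0
key_round_top [341.4 242.1] [(array([335.4, 237.4]), 0.71)]
px/mm [ 2.  11.4] [15.2 -1.5]
key_bar_top [250.7 236.1] [(array([250.9, 231.6]), 0.93)]
px/mm [ 4.2 11.4] [14.3 -1.5]
key_square_top [168.2 230.5] [(array([167.6, 222.8]), 0.69)]
px/mm [ 5.5 11. ] [12.  -1.6]
tip [326.85968151 303.3394854 ]
z [ 0.371 -0.099 -0.923] y [ 0.166  0.985 -0.039]
clock 18.7333 pos [0.4867 0.073  0.2894] rpy [-177.61   22.44  171.34] F [1.  0.7 0.5] j [  30.1    4.1  -55.2   48.6  -21.2 -173.6] units total [-0.046  0.037  0.256] rows>= 1.2583846441649482
```

View pics/w2.png

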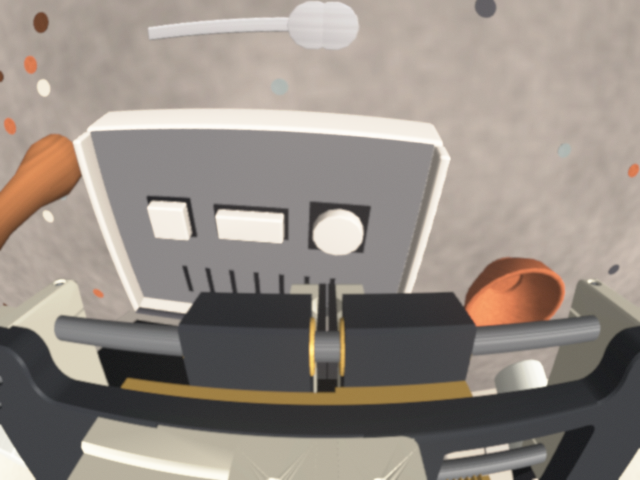

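View pics/s3.png

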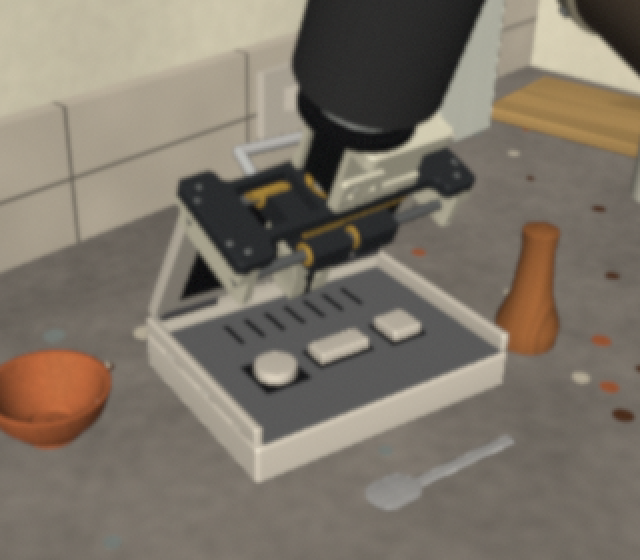

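The side crop shows the leaned gripper clear in front of the lid, and the wrist view has the keys at (168,223), (251,232) and (337,235). Joint 6 is at its limit and the lean has dropped to 22°, so I'll spin back a little and go on down.

```bash
python3 -m creep '[[[0,0,0,-0.055,0],[0,0,0,0,0]]]'; python3 -c "
from h import *
key('key_round_top',.04,.007)"; python3 -m creep '[[[0,0.015,0.06,0,0],[0,0.015,0.06,0,0],[-0.02,0,0.06,0,0],[0,0,0,0,0]]]'; python3 -c "
from h import *
key('key_round_top',.01,.007)"
```

```text
clock: 18.95
tool_pos: [0.4866, 0.074, 0.2915]
orientation: [-175.7, 22.4, 176.9]
force: [-0.4, -0.0, 0.4]
opening: 0.0005
gripper_force: 0.0
z [ 0.375 -0.096 -0.922] y [ 0.082  0.994 -0.07 ]
clock 18.95 pos [0.4866 0.074  0.2915] rpy [-175.67   22.35  176.94] F [-0.4 -0.   0.4] j [  30.2    3.9  -55.1   48.6  -21.2 -168.4] units total [-0.053  0.023  0.217] rows>= 1.0778376339818319
clock: 19.28
tool_pos: [0.508, 0.0739, 0.2644]
orientation: [-175.8, 21.5, 176.7]
force: [-0.1, -0.3, -0.1]
opening: 0.0009
gripper_force: 0.0
z [ 0.361 -0.094 -0.928] y [ 0.085  0.994 -0.068]
clock 19.2833 pos [0.508  0.0739 0.2644] rpy [-175.81   21.5   176.67] F [-0.1 -0.3 -0.1] j [  25.5    8.   -55.8   57.3  -16.6 -173.7] units total [0.035 0.015 0.191] rows>= 0.9346436361285128
```

```bash
python3 -m creep '[[[0.01,0.01,0.05,0,0],[0.01,0,0.05,0,0],[0.01,0,0.05,0,0],[0,0,0,0,0]]]'; python3 -c "
from h import *
key('key_round_top',.01,.007)"
```

```text
clock: 19.62
tool_pos: [0.5187, 0.0705, 0.2467]
orientation: [-175.9, 20.1, 176.8]
force: [-2.2, 0.4, -1.8]
opening: 0.0005
gripper_force: 0.0
z [ 0.338 -0.09  -0.937] y [ 0.08   0.995 -0.066]
clock 19.6167 pos [0.5187 0.0705 0.2467] rpy [-175.95   20.1   176.77] F [-2.2  0.4 -1.8] j [  23.6   10.5  -55.4   58.8  -14.7 -173.7] units total [0.029 0.019 0.089] rows>= 0.45790692046843373
```

```bash
python3 -m creep '[[[0.015,0.01,0.045,0,0],[0.015,0.01,0.045,0,0],[0,0,0,0,0]]]'; python3 -c "
from h import *
key('key_round_top',.0,.007)
s=snapshot('side'); p=snapshot('scene'); cv2.imwrite('pics/s4.png',np.hstack([s['frame'][140:340,260:460,::-1],p['frame'][130:330,230:430,::-1]]).repeat(2,0).repeat(2,1))"
```

```text
clock: 19.87
tool_pos: [0.5245, 0.0724, 0.2368]
orientation: [-176.1, 19.3, 176.9]
force: [-0.4, -0.7, -1.3]
opening: 0.0001
gripper_force: 0.0
z [ 0.326 -0.086 -0.942] y [ 0.076  0.995 -0.064]
clock 19.8667 pos [0.5245 0.0724 0.2368] rpy [-176.08   19.31  176.91] F [-0.4 -0.7 -1.3] j [  23.2   12.   -55.    59.1  -14.  -173.6] units total [0.043 0.004 0.082] rows>= 0.4419113048351148
```

View pics/s4.png

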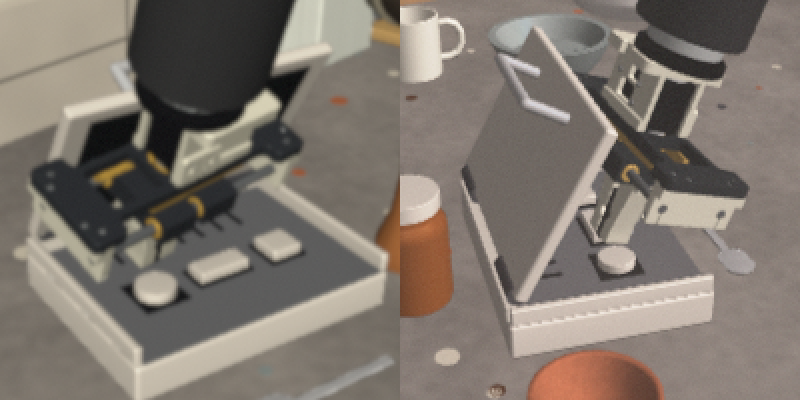

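The two crops show the fingertip just above and behind the round key, left crop (148,262), with the body in front of the lid edge. I'll aim a little further forward for more lid clearance.

```bash
python3 -c "
from h import *
key('key_round_top',.004,-.002)
o,T,t=st(); print('down 10mm', T.T@[0,0,-.05], 'fwd -x', T.T@[-.05,.01,0])"
```

```text
z [ 0.326 -0.086 -0.941] y [ 0.076  0.995 -0.065]
clock 19.9667 pos [0.5241 0.0722 0.2372] rpy [-176.07   19.33  176.92] F [-0.7 -0.   0.1] j [  23.2   11.9  -55.    59.1  -14.  -173.6] units total [0.078 0.01  0.05 ] rows>= 0.4439495500360379
down 10mm [0.01655175 0.00323528 0.04706987] fwd -x [ 0.04761935  0.00613945 -0.01716696]
```

```bash
python3 -m creep '[[[0.04,0.005,0.01,0,0],[0.04,0.005,0.02,0,0],[0,0,0.02,0,0],[0,0,0,0,0]]]'; python3 -c "
from h import *
key('key_round_top',-.003,-.002)"
```

```text
clock: 20.3
tool_pos: [0.5162, 0.0728, 0.2305]
orientation: [-176.2, 18.5, 177.0]
force: [0.3, 0.4, 0.9]
opening: 0.0003
gripper_force: 0.0
z [ 0.312 -0.083 -0.946] y [ 0.073  0.995 -0.063]
clock 20.3 pos [0.5162 0.0728 0.2305] rpy [-176.17   18.48  177.03] F [0.3 0.4 0.9] j [  23.6   12.   -55.9   58.7  -13.6 -173.6] units total [0.027 0.008 0.065] rows>= 0.33804114680356595
```

```bash
python3 -m creep '[[[0.014,0.004,0.024,0,0],[0.013,0.004,0.024,0,0],[0,0,0,0,0]]]'; python3 -c "
from h import *
key('key_round_top',-.004,-.002)"
```

```text
clock: 20.55
tool_pos: [0.517, 0.0729, 0.2245]
orientation: [-176.2, 17.9, 177.0]
force: [-0.1, 0.6, -0.1]
opening: 0.0009
gripper_force: 0.0
z [ 0.303 -0.082 -0.949] y [ 0.072  0.995 -0.063]
clock 20.55 pos [0.517  0.0729 0.2245] rpy [-176.22   17.93  177.03] F [-0.1  0.6 -0.1] j [  23.4   12.7  -55.9   58.7  -13.2 -173.6] units total [0.014 0.005 0.04 ] rows>= 0.20429354767971222
```

```bash
python3 -m creep '[[[0.01,0.002,0.022,0,0],[0,0,0,0,0]]]'; python3 -c "
from h import *
key('key_round_top',-.006,-.002)"
```

```text
clock: 20.72
tool_pos: [0.5177, 0.0727, 0.222]
orientation: [-176.2, 17.7, 177.0]
force: [0.3, 0.1, -0.5]
opening: 0.0003
gripper_force: 0.0
z [ 0.3   -0.081 -0.951] y [ 0.071  0.996 -0.062]
clock 20.7167 pos [0.5177 0.0727 0.222 ] rpy [-176.25   17.71  177.04] F [ 0.3  0.1 -0.5] j [  23.3   13.   -55.8   58.9  -13.  -173.6] units total [0.012 0.005 0.037] rows>= 0.18773474364684486
```

```bash
python3 -m creep '[[[0.01,0.002,0.022,0,0],[0.01,0.002,0.022,0,0],[0,0,0,0,0]]]'; python3 -c "
from h import *
key('key_round_top',-.006,-.002)"
```

```text
clock: 20.97
tool_pos: [0.5191, 0.0725, 0.2171]
orientation: [-176.3, 17.3, 177.1]
force: [-0.3, -0.4, 3.2]
opening: 0.0005
gripper_force: 1.2
z [ 0.293 -0.079 -0.953] y [ 0.07   0.996 -0.061]
clock 20.9667 pos [0.5191 0.0725 0.2171] rpy [-176.31   17.29  177.07] F [-0.3 -0.4  3.2] j [  23.    13.6  -55.8   59.1  -12.6 -173.6] units total [0.005 0.003 0.012] rows>= 0.06183632640490657
```

```bash
python3 -m creep '[[[0.01,0.002,0.022,0,0],[0,0,0,0,0]]]'; python3 -c "
from h import *
key('key_round_top',-.006,-.002)"
```

```text
clock: 21.13
tool_pos: [0.5197, 0.0724, 0.2148]
orientation: [-176.3, 17.1, 177.1]
force: [-1.0, -1.0, 3.0]
opening: 0.0003
gripper_force: 1.9
z [ 0.289 -0.079 -0.954] y [ 0.07   0.996 -0.061]
clock 21.1333 pos [0.5197 0.0724 0.2148] rpy [-176.34   17.08  177.08] F [-1. -1.  3.] j [  22.9   13.9  -55.8   59.2  -12.4 -173.6] units total [ 0.001  0.002 -0.001] rows>= 0.011331759359553993
```

```bash
python3 -m creep '[[[0.01,0.002,0.02,0,0],[0,0,0,0,0]]]'
```

```text
clock: 21.3
tool_pos: [0.5203, 0.0723, 0.2132]
orientation: [-176.4, 16.9, 177.1]
force: [-5.4, -1.1, 13.1]
opening: 0.0006
gripper_force: 6.6
```

```bash
python3 -m creep '[[[0.01,0.002,0.02,0,0],[0,0,0,0,0]]]'
```

```text
clock: 21.47
tool_pos: [0.5206, 0.0722, 0.2125]
orientation: [-176.4, 16.9, 177.1]
force: [-16.8, -1.2, 34.7]
opening: 0.0006
gripper_force: 17.1
```

Both the force rise (35 N at the tip) and the travel show the round key bottomed. I'll lift off and check the lid and the key.

```bash
python3 -m creep '[[[-0.03,-0.006,-0.09,0,0],[-0.03,-0.006,-0.09,0,0],[0,0,0,0,0]]]'; python3 -c "
from h import *
fit(1,V); key('key_bar_top',.03,-.002)"
```

```text
clock: 21.72
tool_pos: [0.523, 0.0711, 0.2449]
orientation: [-176.5, 16.9, 176.8]
force: [0.6, 1.2, 0.3]
opening: 0.0004
gripper_force: 0.0
player 2 [-0.1 -0.3]
screen_hinge 1 [0.8 1.2]
screen_grip 1 [ 1.  -2.5]
screen_middle 1 [-1.6 -1.4]
key_round_top 2 [-1.2 -0.7]
key_bar_top 2 [0.9 0.4]
key_square_top 1 [-3.4  0.8]
pose [ 0.5796 -0.0056 -0.1871  1.0707] deg [-10.72  61.35] sd [0.0018 0.002  0.0446 0.03  ]
z [ 0.286 -0.081 -0.955] y [ 0.07   0.996 -0.063]
clock 22.5167 pos [0.523 0.071 0.243] rpy [-176.21   16.9   177.09] F [-0.1  0.5 -0.6] j [  29.    12.1  -49.9   38.7  -19.6 -158.2] units total [ 0.05  -0.289 -0.038] rows>= 1.4196806907520598
```

The lid is still at about 60°. Now the bar key.

```bash
python3 -m creep '[[[0.015,-0.072,-0.01,0,0],[0.015,-0.072,-0.01,0,0],[0.01,-0.072,-0.01,0.02,0],[0.01,-0.073,-0.01,0.02,0],[0,0,0,0.02,0],[0,0,0,0,0]]]'; python3 -c "
from h import *
key('key_bar_top',.004,-.002)"
```

```text
clock: 23.02
tool_pos: [0.5064, 0.0136, 0.2517]
orientation: [-178.0, 17.2, 171.2]
force: [0.6, -0.3, 0.4]
opening: 0.0004
gripper_force: 0.0
z [ 0.287 -0.081 -0.955] y [ 0.164  0.986 -0.034]
clock 23.0167 pos [0.5064 0.0136 0.2517] rpy [-177.96   17.21  171.17] F [ 0.6 -0.3  0.4] j [  24.1    9.4  -51.3   35.5  -19.2 -155.9] units total [0.036 0.009 0.129] rows>= 0.6424483425256841
```

```bash
python3 -m creep '[[[0.008,0.003,0.045,0,0],[0.008,0.003,0.045,0,0],[0.008,0.003,0.04,0,0],[0,0,0,0,0]]]'; python3 -c "
from h import *
key('key_bar_top',-.006,.002)"
```

```text
clock: 23.35
tool_pos: [0.5093, 0.0148, 0.2236]
orientation: [-177.8, 17.1, 171.5]
force: [-1.0, -0.7, 0.1]
opening: 0.0003
gripper_force: 0.0
z [ 0.284 -0.081 -0.955] y [ 0.159  0.987 -0.037]
clock 23.35 pos [0.5093 0.0148 0.2236] rpy [-177.81   17.06  171.49] F [-1.  -0.7  0.1] j [  19.3   11.9  -55.9   51.2  -12.6 -167.4] units total [ 0.001 -0.002  0.045] rows>= 0.21466796947803568
```

```bash
python3 -m creep '[[[0.006,0,0.02,0,0],[0.006,0,0.02,0,0],[0,0,0,0,0]]]'; python3 -c "
from h import *
key('key_bar_top',-.006,.002)"
```

```text
clock: 23.6
tool_pos: [0.5102, 0.0143, 0.217]
orientation: [-177.8, 17.2, 171.6]
force: [-0.7, 1.2, 1.8]
opening: 0.0004
gripper_force: 1.4
z [ 0.286 -0.081 -0.955] y [ 0.157  0.987 -0.037]
clock 23.6 pos [0.5102 0.0143 0.217 ] rpy [-177.8    17.17  171.63] F [-0.7  1.2  1.8] j [  15.9   12.4  -57.6   60.4  -10.3 -173.4] units total [-0.002 -0.002  0.011] rows>= 0.056862985412671214
```

```bash
python3 -m creep '[[[0.005,0,0.015,0,0],[0,0,0,0,0]]]'
```

```text
clock: 23.77
tool_pos: [0.5109, 0.014, 0.2156]
orientation: [-177.9, 17.0, 171.3]
force: [-1.8, -0.4, 3.4]
opening: 0.0003
gripper_force: 1.7
```

```bash
python3 -m creep '[[[0.005,0,0.015,0,0],[0,0,0,0,0]]]'
```

```text
clock: 23.93
tool_pos: [0.5114, 0.014, 0.2138]
orientation: [-177.9, 16.9, 171.4]
force: [-1.4, -0.8, 6.2]
opening: 0.0004
gripper_force: 2.8
```

```bash
python3 -m creep '[[[0.005,0,0.015,0,0],[0,0,0,0,0]]]'
```

```text
clock: 24.1
tool_pos: [0.5119, 0.0137, 0.2131]
orientation: [-177.9, 16.8, 171.5]
force: [-13.3, 0.9, 23.2]
opening: 0.0003
gripper_force: 11.4
```

```bash
python3 -m creep '[[[0.003,0,0.01,0,0],[0,0,0,0,0]]]'
```

```text
clock: 24.27
tool_pos: [0.5121, 0.0135, 0.2128]
orientation: [-178.0, 16.8, 171.5]
force: [-21.6, 3.3, 33.2]
opening: 0.0006
gripper_force: 17.0
```

The bar key has bottomed the same way. I'll rise and draw back towards the robot, then check.

```bash
python3 -m creep '[[[-0.03,-0.006,-0.09,0,0],[-0.03,-0.006,-0.09,0,0],[0,0,-0.15,0,0],[0,0,-0.2,0,0],[0,0,-0.2,0,0],[0,0,-0.2,0,0],[0,0,0,0,0]]]'; python3 -c "
from h import *
fit(2,V); go([.45,0,.4])
s=snapshot('side'); p=snapshot('scene'); cv2.imwrite('pics/s5.png',np.hstack([s['frame'][120:380,200:500,::-1],p['frame'][120:380,200:500,::-1]]))"
```

```text
clock: 24.85
tool_pos: [0.474, 0.0245, 0.3902]
orientation: [-178.0, 17.6, 171.5]
force: [1.5, 1.0, 0.8]
opening: 0.0006
gripper_force: 0.0
player 4 [0.2 0.2]
screen_hinge 3 [ 0.7 -2.8]
screen_grip 4 [ 0.2 -0.7]
screen_middle 4 [-0.6 -0.8]
key_round_top 4 [0. 2.]
key_bar_top 4 [-0.2  1. ]
key_square_top 3 [-0.4  0.4]
pose [ 0.5797 -0.0049 -0.2112  1.0757] deg [-12.1   61.63] sd [0.0012 0.0012 0.023  0.0166]
clock 26.45 pos [0.4738 0.0227 0.3826] rpy [-177.58   17.12  171.45] F [-0.7 -0.   1.1] j [  31.2   -3.1  -39.5   18.8  -43.3 -142.6] units total [ 0.071 -0.135 -0.107] rows>= 0.8929055129926586
```

View pics/s5.png

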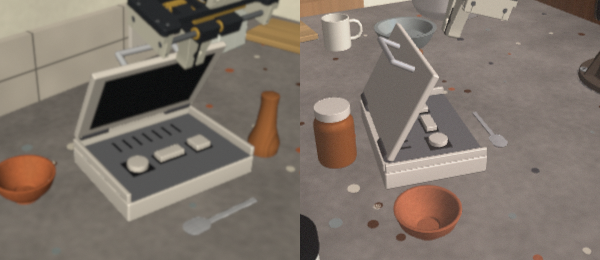

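The lid stands at about 61°, all the keys are up and the bystanders haven't moved. The robot is clear, so I'll hand in.

```bash
python3 -c "
from plant import workorder; print(workorder.close_job())"
```

```text
the job is handed in; nothing more can be done
None
```

The job is handed in: the lid stands at about 61° and holds there released, the round key and then the bar key were each pressed all the way down and came back up, and the square key and the things round the screen were left alone.

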